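# Build the test-sieve stack on the shaker

## Robot

A 6-joint arm with a two-finger parallel gripper is mounted at the origin on a cart in front of the work surface, level with it; the furniture and walls round the work are solid. World frame = base frame: x ahead of the robot, y to its left, z up, the work surface at z = 0. Lengths are in mm, angles in rad, forces in N, time in s.
With the tool pointing down it reaches from about 300 to 875 mm from the base axis. Payload 4.2 kg.
Tool frame: the origin (TCP) lies midway between the tips of the shut fingers; the grasp point (between the pads) lies 19 mm behind it; x points along the fingers, z is the direction in which the jaws open and shut, and the axes are right-handed (so a half turn about x gives the same grasp; the last joint's range is limited). The gripper opens to 85 mm and grips with 20 to 120 N. Pads are 22 mm wide; open, the fingers measure 114 mm over their backs; the gripper's body (76 mm by 85 mm) begins 54 mm behind the grasp point. The pads swing forward as they close: fully open they stand 13 mm farther back than shut.
Start: joints at [-1.196, 0.32, 1.565, -0, 1.257, -0.02], TCP at [221.164, -530.784, 195.638] pointing down, gripper open.
Joint ranges: [-3.11, 3.11], [-0.84, 2.01], [0.21, 2.61], [-1.34, 4.49], [0.05, 2.63], [-2.56, 2.56]. Speed limits (rad/s): [2.57, 2.57, 3.14, 3.14, 3.14, 3.14].

## Interface

Orientations are given as a unit quaternion [w, x, y, z].
In Python, from bench import observe, camera, close_job gives the robot as it stands.
- The arm moves only by the tool step_arm, never from a script. Its argument "targets" is a list of rows, each a list of 3 entries, a list of its own where there are three numbers: the shift along the tool's x, y, z in m, then the turn, a rotation vector about the tool's x, y, z in rad, then the opening, from 0 (shut) to 1 (fully open). In form: [[[dx, dy, dz], [ax, ay, az], grip], ...]. A call has 1 to 12 rows; each row is the pose to reach, as a shift and turn from the pose commanded when the call began, along the tool's axes at that moment; what a row does not reach only later rows make up. A row lasts 1/10 s, in which the tool goes at most 50 mm and 8.59 degrees, less where a joint would pass 70% of its speed; a pose out of reach is approached as far as the arm can. A call with a gripper value outside its range is refused whole. The fingers move at their own pace and stop on an object; "newtons" is the grip in N (left out, the last holds). Time passes only in rows, so rows that repeat a pose let the fingers close. It gives the time, the measured TCP pose, the force and the opening at its end, in the units of the state.
- observe(): the state, without advancing time (a new reading comes with each control period).
- camera(name): name is "side" or "top" or "wrist"; returns a dict with "color" (480x640x3 uint8, blue, green, red), "fov_y" (degrees; the focal length in pixels is half the picture's height over the tangent of half this angle, whatever the lens; pixels are square), "cx", "cy" (the principal point, pixels), "extrinsics" (4x4, takes a point from world to camera coordinates). Camera axes: x right, y up, looking along -z (the intrinsics and any distortion apply to the point x, -y, -z); pixel columns grow to the right and rows downward; lengths in mm; the calibration is good to about 2 mm. The wrist camera is an equidistant fisheye: a pixel r from the principal point sees the ray r / f radians off the axis. A picture is of the moment at which its call begins. There is no depth.
- close_job(): hands the job in, once; it reports no verdict.
The state is a dict: "time_s": time; "q": joint angles; "dq": joint speeds; "joint_torque": joint torques, N m; "position": TCP position; "tcp_rot": TCP orientation; "ft_force": force on the tool from outside, world axes, zero at the start; "ft_torque": the same for the moment, N m; "finger_gap": opening from 0.0 (shut) to 1.0 (fully open).
Only numpy, scipy, OpenCV 4.12 (cv2) and the standard library are available. Lean on these libraries where they do the work, as an engineer would, in place of code of your own. Each camera call takes 0.05 s, during which the arm holds its last target. There are 200 camera calls.

## Task

Build the sieve stack on the shaker's collecting pan, one part at a time from the bottom up: the finest sieve on the pan, then the medium one, then the coarsest, and the lid on top. Each part must sit level and fully home in the one below it, and the timer and the label roll must stay where they are.

Things in the scene. Friction and masses are not known exactly. Their poses are not given: they have to be found in the camera images.
- fine_sieve_grip (a point): Finest mesh (1.2 mm), lowest frame. Steel test sieve: frame 60 mm wide, 28 mm tall, on a bevelled spigot 50 mm wide, 9 mm tall (37 mm in all, 0.12 kg). Open top, mouth 54 mm; mesh across it 15 mm below the rim. Its spigot drops into the mouth below with 2 mm play; the frame then rests on that rim, so the stack grows 28 mm. Stands upright. Point: on the axis, 11 mm below the rim, 26 mm above the underside; z up. Grasp across the frame.
- medium_sieve_grip (a point): Medium mesh (6 mm), middle height. Steel test sieve: frame 60 mm wide, 38 mm tall, on a bevelled spigot 50 mm wide, 9 mm tall (47 mm in all, 0.12 kg). Open top, mouth 54 mm; mesh across it 15 mm below the rim. Its spigot drops into the mouth below with 2 mm play; the frame then rests on that rim, so the stack grows 38 mm. Stands upright. Point: on the axis, 11 mm below the rim, 36 mm above the underside; z up. Grasp across the frame.
- coarse_sieve_grip (a point): Coarsest mesh (13 mm), tallest frame. Steel test sieve: frame 60 mm wide, 50 mm tall, on a bevelled spigot 50 mm wide, 9 mm tall (59 mm in all, 0.12 kg). Open top, mouth 54 mm; mesh across it 15 mm below the rim. Its spigot drops into the mouth below with 2 mm play; the frame then rests on that rim, so the stack grows 50 mm. Stands upright. Point: on the axis, 11 mm below the rim, 48 mm above the underside; z up. Grasp across the frame.
- lid_grip (a point): Lid: steel disc 60 mm wide, 6 mm thick, on a bevelled spigot 50 mm wide, 9 mm tall, with an upright black knob 22 mm wide, 30 mm tall (45 mm in all, 0.11 kg). The spigot fits a sieve's mouth with 2 mm play; the disc then rests on the rim. Point: on the axis in the knob, 9 mm below its top, 36 mm above the underside, 21 mm above the disc's top; z up. Grasp the knob.
- pan_rim (a point): Collecting pan on the sieve shaker: a fixed round white housing 96 mm wide, 34 mm tall, small dial on its side, carries an open steel pan 60 mm wide; mouth 54 mm wide, 24 mm deep, no mesh. It does not move. Point: centre of the pan's mouth, level with its rim, 62 mm above the worktop; z up.
- timer_mid (a point): Bystander: loose white bench timer, 64 x 64 x 22 mm, lying flat; the point is its centre. To be left alone.
- roll_mid (a point): Bystander: loose roll of white labels lying flat, 58 mm in diameter, 24 mm tall, brown core; the point is its centre. To be left alone.
There are look-alikes about, which are no part of the job. What is shaped like the part that bears coarse_sieve_grip but blue or purple is not meant.

How it is judged (in metres and radians):
On the way, in this order (a step that is already met when the one before it is completed fails the run):
1. the finest sieve sits home in the collecting pan (horizontal distance between fine_sieve_grip and pan_rim below 0.005 m and z of fine_sieve_grip in the frame of pan_rim between 0.014 and 0.02 m and angle between fine_sieve_grip's own z axis and vertical below 0.05 rad), for 0.2 s.
2. the medium sieve sits home on the finest one, on the pan (all of step 1 and horizontal distance between medium_sieve_grip and fine_sieve_grip below 0.005 m and z of medium_sieve_grip in the frame of pan_rim between 0.052 and 0.058 m and angle between medium_sieve_grip's own z axis and vertical below 0.05 rad), for 0.2 s.
3. the coarsest sieve sits home on the medium one (all of step 2 and horizontal distance between coarse_sieve_grip and medium_sieve_grip below 0.005 m and z of coarse_sieve_grip in the frame of pan_rim between 0.102 and 0.108 m and angle between coarse_sieve_grip's own z axis and vertical below 0.05 rad), for 0.2 s.
At the end, for the whole second after the job is handed in: From the pan upward: finest, medium, coarsest sieve, lid. Each is centred within 5 mm on the part below, within 3 mm of its fully seated height (the points then stand 17, 55, 105 and 143 mm above the pan's rim), tilted less than 0.05 rad, let go and standing still through the last second (all of step 3 and horizontal distance between lid_grip and coarse_sieve_grip below 0.005 m and z of lid_grip in the frame of pan_rim between 0.14 and 0.146 m and angle between lid_grip's own z axis and vertical below 0.05 rad and linear speed of each of fine_sieve, medium_sieve, coarse_sieve, lid below 0.02 m/s); the robot touches nothing.
It fails at once if the timer or the label roll is shifted by more than 20 mm (distance of any of timer_mid, roll_mid from where it was at the start of the episode above 0.02 m).
It also fails if it takes over 112 s, if anything falls off the work surface, if the arm or the gripper's body presses on something with over 40 N, if the wrist force passes 120 N, or if a joint passes its speed limit or range.

## Working session

There is one attempt and no reset: what is moved stays moved. The work goes in short steps, Python scripts to look and compute and a tool call to move; the robot and the scene stay as the last step left them, time stands still between calls to the robot, and variables do not carry over. Pictures are saved under pics/ and viewed, about 12 in all and at most 16, crops included, and the job is handed in when it is done.

Besides the shell and the picture viewer there is one more tool, called by a JSON object that holds its "op" and its "data", one argument or row to a line. step_arm: Moves the arm, as the interface text tells. Its arguments: {"type":"object","properties":{"targets":{"type":"array"},"newtons":{"type":"number"}},"required":["targets"]}

```bash
mkdir -p pics; ls
python3 - <<'E'
from bench import observe,camera
import cv2,numpy as np
print(observe())
for n in("side","top","wrist"):
    c=camera(n);cv2.imwrite(f"pics/{n}0.png",c["color"]);print(n,c["fov_y"],c["cx"],c["cy"],np.round(c["extrinsics"],4).tolist())
E
```

```text
pics
{'time_s': 0.0, 'q': array([-1.19598355e+00,  3.20282537e-01,  1.56566345e+00,  1.44418328e-05,
        1.25742538e+00, -2.00000679e-02]), 'dq': array([-1.89915147e-04, -4.47836483e-04,  6.30713494e-05, -3.74868788e-04,
       -1.11363665e-03, -9.97145738e-04]), 'joint_torque': array([-1.27253781e-03, -4.15532291e+01, -2.34163320e+01, -2.56414260e-04,
        8.04973970e-03, -1.46271151e-05]), 'position': array([ 220.97154178, -530.2564464 ,  194.79375659]), 'tcp_rot': array([ 0.58783816,  0.39259025,  0.58886496, -0.39186383]), 'ft_force': array([-1.16446292, -0.67749298,  0.76771601]), 'ft_torque': array([-0.0249724 ,  0.03197269,  0.00243528]), 'finger_gap': 1.0001074294348309}
side 54.907961257974264 315.25156833112703 234.49540884198967 [[0.9996, 0.0169, 0.0208, -563.4224], [-0.0264, 0.4866, 0.8732, -74.2285], [0.0046, -0.8734, 0.4869, -1111.2601], [0.0, 0.0, 0.0, 1.0]]
top 44.493420209414424 315.5672927228879 245.89251700371824 [[0.0272, -0.9995, 0.0131, -16.095], [0.9977, 0.028, 0.062, -549.9864], [-0.0623, 0.0114, 0.998, -1411.3251], [0.0, 0.0, 0.0, 1.0]]
wrist 65.70646984690485 315.5303358756735 242.09149926541153 [[0.3851, -0.9229, -0.0006, -575.231], [0.8802, 0.3676, -0.3001, 39.1945], [0.2772, 0.115, 0.9539, -380.0938], [0.0, 0.0, 0.0, 1.0]]
```

View pics/top0.png

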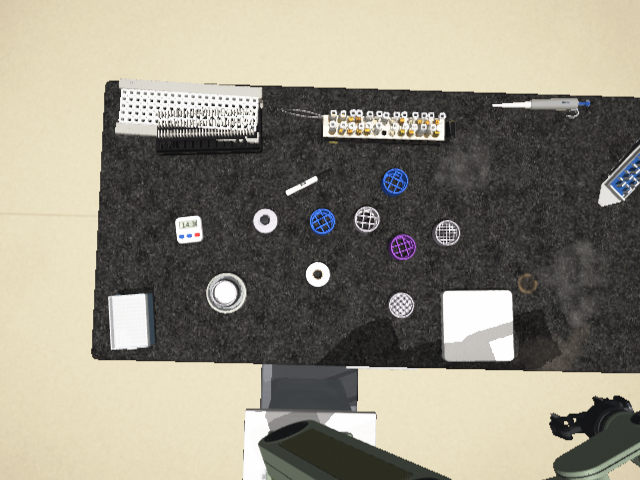

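View pics/side0.png

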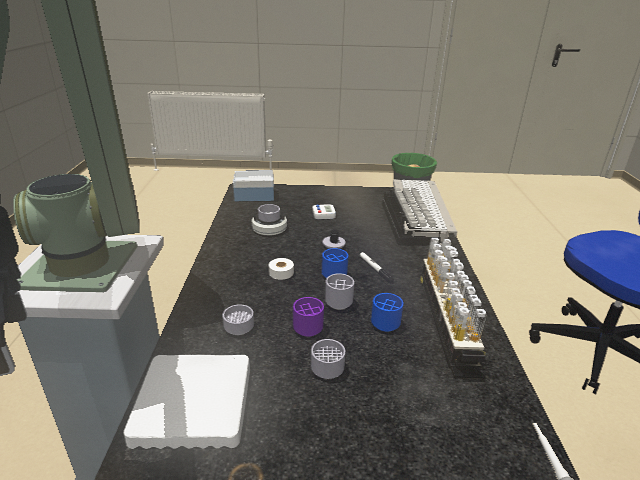

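```bash
cat > h.py <<'E'
import numpy as np,cv2
from bench import observe,camera
def shot(n,f=None):
    c=camera(n);c["n"]=n
    if f:cv2.imwrite(f"pics/{f}.png",c["color"])
    return c
def foc(c):
    h=np.radians(c["fov_y"]/2)
    return 240/np.tan(h)
def proj(c,p):
    q=c["extrinsics"]@np.append(p,1);d=np.array([q[0],-q[1]]);z=-q[2];r=np.hypot(*d)
    s=(np.arctan2(r,z)/r if r>1e-9 else 0) if c["n"]=="wrist" else 1/z
    return np.array([c["cx"],c["cy"]])+foc(c)*s*d
def onz(c,uv,z):
    d=(np.array(uv,float)-[c["cx"],c["cy"]])/foc(c);r=np.hypot(*d)
    if c["n"]=="wrist" and r>1e-9: v=np.array([d[0]/r*np.sin(r),-d[1]/r*np.sin(r),-np.cos(r)])
    else: v=np.array([d[0],-d[1],-1])
    R=c["extrinsics"][:3,:3];o=-R.T@c["extrinsics"][:3,3];w=R.T@v
    return o+w*(z-o[2])/w[2]
E
python3 - <<'E'
from h import *
c=shot("top");s=shot("side")
P={"fine":(401,305,37),"medium":(447,233,47),"coarse":(367,219,59),"blue1":(322,221,59),"blue2":(395,181,59),"purple":(403,247,59),"lid":(265,220.5,15),"roll":(318,274,24),"pan":(226,293,62),"timer":(189,230,22)}
for k,(u,v,z) in P.items():
    p=onz(c,(u,v),z);print(k,p.round(1),"side",proj(s,p).round(1))
a=cv2.resize(c["color"][150:330,160:480],None,fx=2.5,fy=2.5,interpolation=2)
cv2.imwrite("pics/crop1.png",a)
b=cv2.resize(s["color"][190:390,200:440],None,fx=3,fy=3,interpolation=2);cv2.imwrite("pics/crop2.png",b)
E
```

```text
fine [ 413.2 -208.7   37. ] side [237.4 312.9]
medium [ 588.1 -314.3   47. ] side [326.7 349.3]
coarse [ 614.9 -120.7   59. ] side [339.2 280.8]
blue1 [607.1 -14.   59. ] side [334.5 254.2]
blue2 [ 707.9 -185.5   59. ] side [386.9 300.8]
purple [ 550.8 -207.4   59. ] side [307.5 305.5]
lid [609.  124.2  15. ] side [333.5 240.9]
roll [481.9  -8.5  24. ] side [280.8 264.2]
pan [431.1 206.3  62. ] side [268.4 209.2]
timer [579.9 306.9  22. ] side [322.7 207.8]
```

View pics/crop2.png

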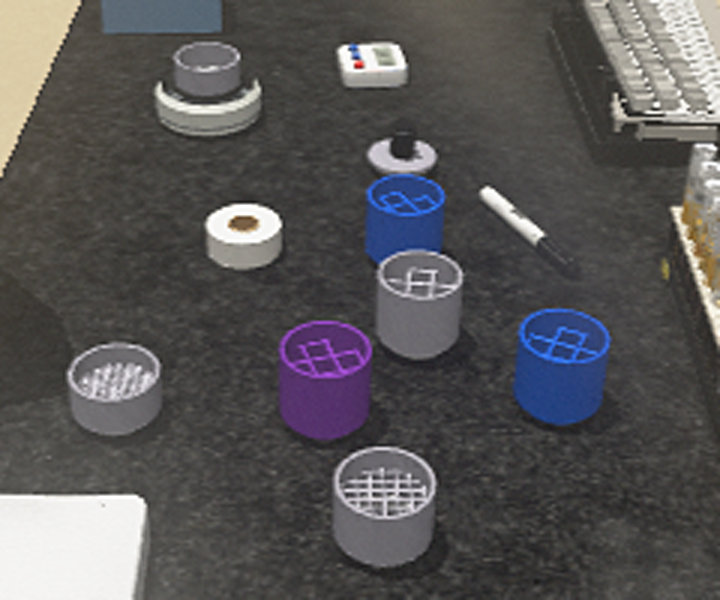

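The identification is clear (crop2 pixels):
- Fine sieve: short, dense mesh, at (115,385).
- Medium sieve: middle height, at (385,505).
- Coarse sieve: the tall steel one at (420,300). The purple (325,380) and the blue (405,220) and (562,365) ones are decoys.
- Lid: black knob, at (402,155).
- Pan at (208,65), roll at (243,235), timer at (372,62).

Next I work out the first move.

```bash
cat >> h.py <<'E'
from scipy.spatial.transform import Rotation as Ro
def pose():
    o=observe();q=o["tcp_rot"];return o["position"],Ro.from_quat([q[1],q[2],q[3],q[0]]),o
# down: tool x=-Z ; jaw z = s*(cos a, sin a,0)
def down(a):
    x=np.array([0,0,-1.]);z=np.array([np.cos(a),np.sin(a),0]);return Ro.from_matrix(np.c_[x,np.cross(z,x),z])
def go(p,a=None):
    P,R,o=pose();T=down(a) if a is not None else R
    d=R.inv().apply(np.array(p)-P)/1000;r=(R.inv()*T).as_rotvec()
    print("t",round(o["time_s"],2),"pos",P.round(1),"jaw",R.as_matrix()[:,2].round(3),"x",R.as_matrix()[:,0].round(3),"gap",round(o["finger_gap"],3),"\n shift",d.round(4),"rot",r.round(3),"len",np.linalg.norm(d).round(3))
E
python3 -c "
from h import *
import math
go([413,-209,200],0);go([413,-209,200],math.pi);print(pose()[2]['q'])
c=shot('wrist');R=c['extrinsics'];print((-R[:3,:3].T@R[:3,3]).round(1),R[2,:3])"
```

```text
t 0.25 pos [ 221.1 -530.6  195.2] jaw [ 0.385 -0.923 -0.001] x [-0.     0.001 -1.   ] gap 0.996 
 shift [-0.0046  0.3008 -0.223 ] rot [-1.176e+00 -1.000e-03 -0.000e+00] len 0.375
t 0.25 pos [ 221.1 -530.6  195.2] jaw [ 0.385 -0.923 -0.001] x [-0.     0.001 -1.   ] gap 0.996 
 shift [-0.0046  0.3008 -0.223 ] rot [ 1.966e+00 -0.000e+00  1.000e-03] len 0.375
[-1.19600120e+00  3.19956209e-01  1.56500278e+00 -2.43933022e-06
  1.25734326e+00 -1.99915474e-02]
[ 292.5 -501.6  374.3] [0.27693853 0.11576497 0.95388863]
```

{"op": "step_arm", "data": {
  "targets": [
    [[-0.005,0.301,-0.223],[-1.176,0,0],1],
    [[-0.005,0.301,-0.223],[-1.176,0,0],1],
    [[-0.005,0.301,-0.223],[-1.176,0,0],1],
    [[-0.005,0.301,-0.223],[-1.176,0,0],1],
    [[-0.005,0.301,-0.223],[-1.176,0,0],1],
    [[-0.005,0.301,-0.223],[-1.176,0,0],1],
    [[-0.005,0.301,-0.223],[-1.176,0,0],1],
    [[-0.005,0.301,-0.223],[-1.176,0,0],1],
    [[-0.005,0.301,-0.223],[-1.176,0,0],1],
    [[-0.005,0.301,-0.223],[-1.176,0,0],1],
    [[-0.005,0.301,-0.223],[-1.176,0,0],1]
  ]
}}

```text
time_s: 1.4
position: [412.8, -209.9, 200.6]
tcp_rot: [0.707, 0.001, 0.707, -0.001]
ft_force: [-1.2, -0.5, -0.4]
finger_gap: 1.003
```

```bash
python3 -c "
from h import *
c=shot('wrist','w1');print(proj(c,[413,-209,37]))
go([413,-209,200],0)"
```

```text
[315.05346664 208.78365037]
t 1.45 pos [ 412.7 -210.1  200.6] jaw [ 1.    -0.002 -0.   ] x [-0. -0. -1.] gap 1.004 
 shift [0.0006 0.0011 0.0003] rot [-0.002 -0.     0.   ] len 0.001
```

View pics/w1.png

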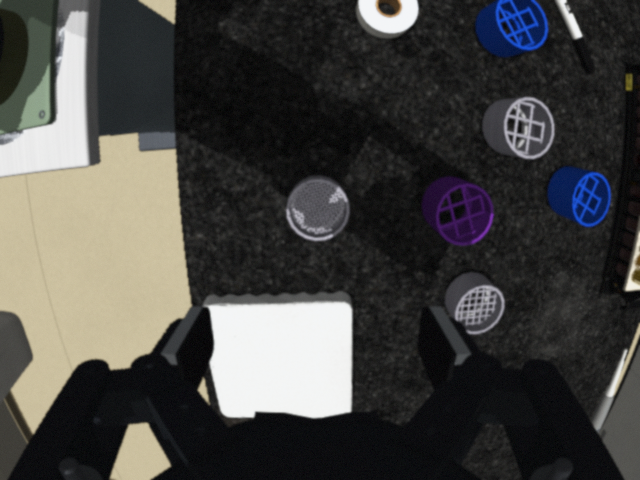

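```bash
cat >> h.py <<'E'
from scipy.optimize import least_squares
def rim(c,g,z,r=30,save=None,thr=None,box=1.5):
    """outer rim: silhouette contour -> plane z; fit circle of radius r to the half away from the camera"""
    u=proj(c,[*g,z]);s=np.linalg.norm(proj(c,[g[0]+r,g[1],z])-u)*box
    x0,y0,x1,y1=[int(k) for k in(u[0]-s,u[1]-s,u[0]+s,u[1]+s)]
    x0=max(x0,0);y0=max(y0,0);im=c["color"][y0:y1,x0:x1]
    gr=cv2.GaussianBlur(im,(3,3),0).max(2)
    t,m=cv2.threshold(gr,thr or 0,255,0 if thr else cv2.THRESH_OTSU)
    m=cv2.morphologyEx(m,cv2.MORPH_OPEN,np.ones((2,2)));m=cv2.morphologyEx(m,cv2.MORPH_CLOSE,np.ones((7,7)))
    cs=cv2.findContours(m,0,1)[0]
    cs=[k for k in cs if cv2.contourArea(k)>0.3*s*s/box/box]
    k=min(cs,key=lambda k:np.linalg.norm(k.reshape(-1,2).mean(0)+[x0,y0]-u)).reshape(-1,2)
    W=np.array([onz(c,p+[x0,y0],z)[:2] for p in k])
    R=c["extrinsics"];cam=(-R[:3,:3].T@R[:3,3])[:2];d=(np.array(g)-cam);d/=np.linalg.norm(d)
    q=np.array(g,float)
    for _ in range(6):
        S=W[((W-q)@d>-.15*r)]
        q=least_squares(lambda p:np.linalg.norm(S-p,axis=1)-r,q,loss="soft_l1").x
    res=np.linalg.norm(S-q,axis=1)-r
    if save:
        b=cv2.resize(im,None,fx=4,fy=4);cv2.drawContours(b,[(k*4+2).reshape(-1,1,2)],-1,(0,0,255),1)
        for t2 in np.linspace(0,6.28,90):
            e=(proj(c,[q[0]+r*np.cos(t2),q[1]+r*np.sin(t2),z])-[x0,y0])*4+2;cv2.circle(b,tuple(int(v) for v in e),1,(0,255,0),-1)
        cv2.imwrite(f"pics/{save}.png",b)
    return q.round(2),"n",len(S),"rms",round(float(np.sqrt((res**2).mean())),2),"thr",t
E
python3 -c "
from h import *
c=shot('wrist');s=shot('side');t=shot('top')
print(rim(c,[413,-209],37,save='r1'));print(rim(t,[413,-209],37))
print('pan',rim(t,[431,206],62))
print('mc',rim(c,[588,-314],47,save='r2'),rim(c,[615,-121],59,save='r3'))
a=[cv2.resize(cv2.imread(f'pics/r{i}.png'),(300,300)) for i in (1,2,3)];cv2.imwrite('pics/r123.png',np.hstack(a))
"
```

```text
(array([ 415.53, -211.63]), 'n', 97, 'rms', 0.36, 'thr', 65.0)
(array([ 410.19, -209.71]), 'n', 47, 'rms', 3.48, 'thr', 91.0)
pan (array([427.19, 225.51]), 'n', 50, 'rms', 5.25, 'thr', 156.0)
mc (array([ 594.  , -317.47]), 'n', 75, 'rms', 2.51, 'thr', 88.0) (array([ 619.03, -122.18]), 'n', 89, 'rms', 0.9, 'thr', 95.0)
```

View pics/r123.png

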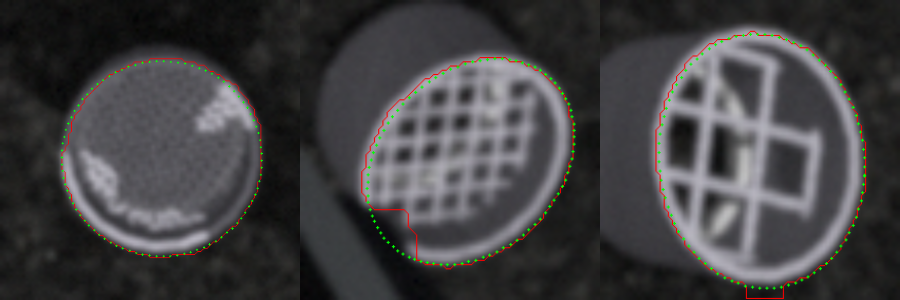

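Fine sieve rim is at (415.5, −211.6): the green fit lies on the rim (rms 0.36 mm). Descending to grasp it.

{"op": "step_arm", "data": {
  "targets": [
    [[0.04,-0.0015,0.003],[-0.002,0,0],1],
    [[0.08,-0.0015,0.003],[-0.002,0,0],1],
    [[0.12,-0.0015,0.003],[-0.002,0,0],1],
    [[0.15,-0.0015,0.003],[-0.002,0,0],1],
    [[0.18,-0.0015,0.003],[-0.002,0,0],1],
    [[0.195,-0.0015,0.003],[-0.002,0,0],1],
    [[0.195,-0.0015,0.003],[-0.002,0,0],1],
    [[0.195,-0.0015,0.003],[-0.002,0,0],0.5],
    [[0.195,-0.0015,0.003],[-0.002,0,0],0.5],
    [[0.195,-0.0015,0.003],[-0.002,0,0],0.5],
    [[0.195,-0.0015,0.003],[-0.002,0,0],0.5]
  ],
  "newtons": 35
}}

```text
time_s: 2.7
position: [416.7, -211.0, 6.4]
tcp_rot: [0.708, -0.001, 0.707, 0.0]
ft_force: [-0.6, 0.7, 0.7]
finger_gap: 0.502
```

```bash
python3 -c "
from h import *
go([415.5,-211.6,160],0);print(observe()['ft_force'])"
```

```text
t 2.7 pos [ 416.7 -211.     6.4] jaw [1.    0.002 0.002] x [ 0.002 -0.001 -1.   ] gap 0.502 
 shift [-0.1536 -0.0007 -0.001 ] rot [0.002 0.002 0.001] len 0.154
[-0.58644321  0.71030986  0.65194808]
```

```bash
python3 -c "
from h import *
c=shot('wrist','w2');s=shot('side');u=proj(s,[415,-211,30]).astype(int);b=cv2.resize(s['color'][u[1]-45:u[1]+45,u[0]-60:u[0]+60],(640,480));cv2.imwrite('pics/s2.png',np.hstack([b,c['color']])[:, :]);im=cv2.imread('pics/s2.png');cv2.imwrite('pics/s2.png',cv2.resize(im,(800,300)))"
```

```text
(no output)
```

View pics/s2.png

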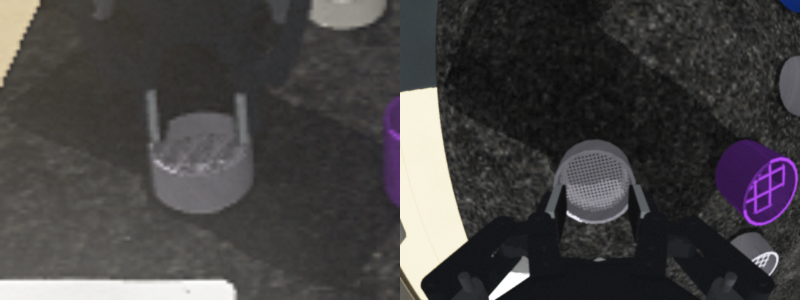

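{"op": "step_arm", "data": {
  "targets": [
    [[0,0,0],[0,0,0],0],
    [[0,0,0],[0,0,0],0],
    [[0,0,0],[0,0,0],0],
    [[0,0,0],[0,0,0],0]
  ]
}}

```text
time_s: 3.2
position: [416.3, -210.7, 5.6]
tcp_rot: [0.707, -0.001, 0.707, 0.001]
ft_force: [0.2, -1.0, 0.3]
finger_gap: -0.003
```

```bash
python3 -c "
from h import *
c=shot('wrist','w3');u=[315,300];b=c['color'][120:420,115:515];cv2.imwrite('pics/w3c.png',cv2.resize(b,(800,600)))
go([415.5,-211.6,160],0)"
```

```text
t 3.25 pos [ 416.2 -210.7    5.6] jaw [ 1.     0.002 -0.   ] x [-0. -0. -1.] gap 0.0 
 shift [-0.1544 -0.0009 -0.0007] rot [ 0.002 -0.     0.   ] len 0.154
```

View pics/w3c.png

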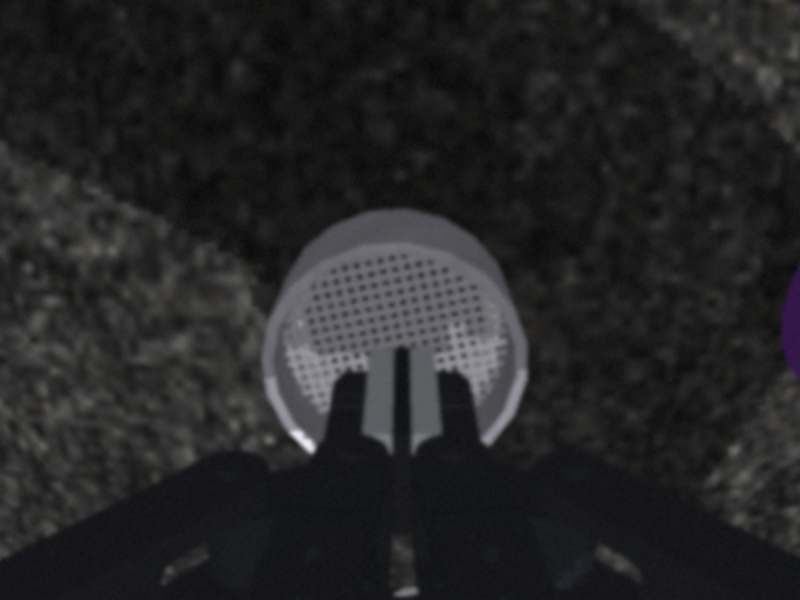

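```bash
python3 -c "
from h import *
c=shot('wrist');P=pose()[0]
print(P)
for z in (5.6,20,37,50,60): print(z,proj(c,[P[0],P[1],z]))
s=shot('side');u=proj(s,P).astype(int);print(u);print(rim(c,[415,-211],37))
b=s['color'][u[1]-70:u[1]+50,u[0]-80:u[0]+80].copy();cv2.imwrite('pics/s3.png',cv2.resize(b,(800,600)))"
```

```text
[ 416.21142731 -210.67685428    5.56982784]
5.6 [314.4868516  278.17965432]
20 [314.43990471 289.75252509]
37 [314.37595616 305.75261055]
50 [314.31957655 320.09647509]
60 [314.27100625 332.64182627]
[239 326]
(array([ 411.66, -197.11]), 'n', 560, 'rms', 8.42, 'thr', 66.0)
```

View pics/s3.png

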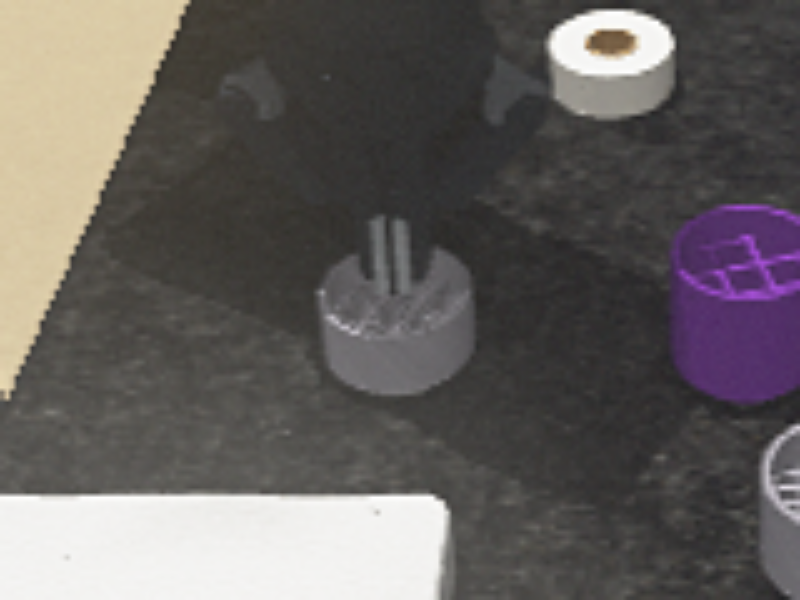

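{"op": "step_arm", "data": {
  "targets": [
    [[-0.03,0,0],[0,0,0],0],
    [[-0.06,0,0],[0,0,0],0],
    [[-0.06,0,0],[0,0,0],0]
  ]
}}

```text
time_s: 3.65
position: [418.9, -212.1, 68.9]
tcp_rot: [0.71, -0.002, 0.705, -0.001]
ft_force: [1.1, -0.4, 0.0]
finger_gap: -0.003
```

```bash
python3 -c "
from h import *
c=shot('wrist');P=pose()[0]
print(P)
for z in (0,20,40): print(z,proj(c,P+[0,0,z]))
s=shot('side');u=proj(s,P).astype(int);print(u);
b=s['color'][u[1]-50:u[1]+70,u[0]-80:u[0]+80].copy();b=cv2.resize(b,(400,300));w=cv2.resize(c['color'][120:420,115:515],(400,300));cv2.imwrite('pics/s4.png',np.hstack([b,w]))"
```

```text
[ 417.55599428 -211.3907194    67.17968733]
0 [311.9537304  275.62752863]
20 [311.91936586 291.92840936]
40 [311.88339919 311.90950996]
[238 301]
```

View pics/s4.png

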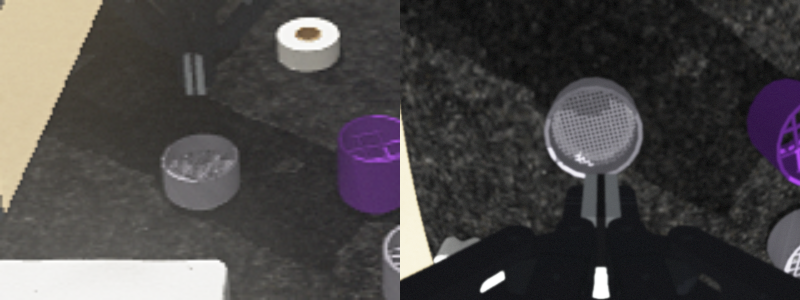

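```bash
python3 -c "
from h import *
c=shot('wrist');s=shot('side');P=pose()[0]
print(P)
for z in (0,10,20,30,40): print(z,proj(c,P+[0,11,z]),proj(s,P+[0,-11,z]),proj(s,P+[0,11,z]))"
```

```text
[ 415.40869183 -210.203        64.71509593]
0 [312.65626725 256.60353618] [236.63400171 305.68056753] [238.49531473 298.69553243]
10 [312.55044565 263.51891962] [236.30804972 301.48945217] [238.18641135 294.55617211]
20 [312.43390509 271.18154171] [235.97846969 297.25168727] [237.87414359 290.37172852]
30 [312.30505567 279.71172284] [235.64520072 292.96648963] [237.55845619 286.1414611 ]
40 [312.16201251 289.25491635] [235.30818052 288.6330584 ] [237.23929266 281.864613  ]
```

Measured against both views, the physical fingertips stand about 40 mm behind the reported TCP. So the first closing passed above the rim without touching anything, and the sieve is unmoved. I correct for this: reported z = −34 for this grasp, watching the force.

{"op": "step_arm", "data": {
  "targets": [
    [[0,0,0],[0,0,0],1],
    [[0,0,0],[0,0,0],1],
    [[0,0,0],[0,0,0],1],
    [[0,0,0],[0,0,0],1],
    [[0,0,0],[0,0,0],1],
    [[0.03,0,0],[0,0,0],1],
    [[0.06,0,0],[0,0,0],1],
    [[0.08,0,0],[0,0,0],1],
    [[0.09,0,0],[0,0,0],1],
    [[0.098,0,0],[0,0,0],1],
    [[0.098,0,0],[0,0,0],1]
  ]
}}

```text
time_s: 4.95
position: [416.1, -210.6, -32.8]
tcp_rot: [0.707, -0.001, 0.707, 0.001]
ft_force: [0.0, -0.7, 0.2]
finger_gap: 1.002
```

{"op": "step_arm", "data": {
  "targets": [
    [[0,0,0],[0,0,0],0.3],
    [[0,0,0],[0,0,0],0.3],
    [[0,0,0],[0,0,0],0.3],
    [[0,0,0],[0,0,0],0.3],
    [[0,0,0],[0,0,0],0.3]
  ],
  "newtons": 35
}}

```text
time_s: 5.45
position: [416.8, -211.0, -31.2]
tcp_rot: [0.708, -0.001, 0.707, 0.0]
ft_force: [-1.8, 0.5, 5.9]
finger_gap: 0.698
```

{"op": "step_arm", "data": {
  "targets": [
    [[-0.04,0,0],[0,0,0],0.3],
    [[-0.08,0,0],[0,0,0],0.3],
    [[-0.12,0,0],[0,0,0],0.3],
    [[-0.16,0,0],[0,0,0],0.3],
    [[-0.16,0.05,0],[0,0,0],0.3],
    [[-0.16,0.1,0],[0,0,0],0.3],
    [[-0.16,0.15,0],[0,0,0],0.3],
    [[-0.16,0.2,0.005],[0,0,0],0.3],
    [[-0.16,0.25,0.01],[0,0,0],0.3],
    [[-0.16,0.3,0.01],[0,0,0],0.3],
    [[-0.16,0.31,0.01],[0,0,0],0.3],
    [[-0.16,0.31,0.01],[0,0,0],0.3]
  ]
}}

```text
time_s: 6.65
position: [425.4, 100.6, 127.8]
tcp_rot: [0.707, -0.002, 0.707, 0.002]
ft_force: [-0.6, 0.3, -0.8]
finger_gap: 0.697
```

```bash
python3 -c "
from h import *
go([431,206,126],0)
c=shot('wrist','w5')
print(proj(c,[431,206,62]),proj(c,[609,124,15]))
"
```

```text
t 6.65 pos [425.4 100.6 127.8] jaw [1.    0.006 0.001] x [ 0.001 -0.    -1.   ] gap 0.697 
 shift [0.0018 0.1053 0.0062] rot [0.006 0.001 0.   ] len 0.106
[324.25197805  84.5892586 ] [521.12929261 201.17759837]
```

View pics/w5.png

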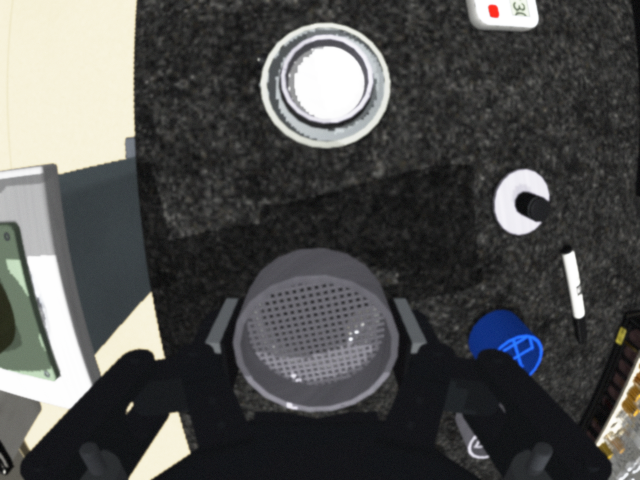

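```bash
python3 -c "
from h import *
c=shot('wrist')
print('housing',rim(c,[431,206],34,48,save='p1',thr=100,box=1.25))
P=pose()[0];print(P)
for r in(29,30,31): print(r,rim(c,P[:2],P[2]+68.2,r,save='p2',thr=60,box=1.12))
# held rim: bright lip pixels at far (bottom) edge by radial fit
a=cv2.resize(cv2.imread('pics/p1.png'),(400,400));b=cv2.resize(cv2.imread('pics/p2.png'),(400,400));cv2.imwrite('pics/p12.png',np.hstack([a,b]))"
```

```text
housing (array([433.01, 208.25]), 'n', 204, 'rms', 0.5, 'thr', 100.0)
[425.39785619  98.49326341 127.6552012 ]
29 (array([426.15,  96.72]), 'n', 278, 'rms', 1.65, 'thr', 60.0)
30 (array([426.17,  97.96]), 'n', 281, 'rms', 1.49, 'thr', 60.0)
31 (array([425.62,  99.19]), 'n', 318, 'rms', 1.86, 'thr', 60.0)
```

View pics/p12.png

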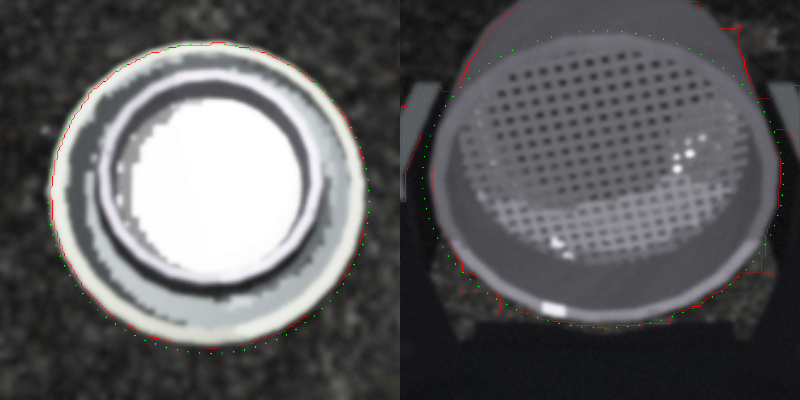

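```bash
cat >> h.py <<'E'
def polar(c,g,z,r=30,w=4,amax=None):
    """strongest outward brightness drop within r+-w on plane z; robust circle fit (free radius)"""
    gr=cv2.GaussianBlur(c["color"],(3,3),0).mean(2).astype(np.float32);q=np.r_[np.array(g,float),r]
    rr=np.arange(r-w,r+w,.25)
    for _ in range(4):
        pts=[]
        for t in np.linspace(0,2*np.pi,180):
            uv=np.array([proj(c,[q[0]+a*np.cos(t),q[1]+a*np.sin(t),z]) for a in rr],np.float32)
            p=cv2.remap(gr,uv[:,:1],uv[:,1:],1)[:,0];d=p[:-4]-p[4:];i=d.argmax()
            if d[i]>12: pts.append([q[0]+rr[i+2]*np.cos(t),q[1]+rr[i+2]*np.sin(t)])
        S=np.array(pts);q=least_squares(lambda p:np.linalg.norm(S-p[:2],axis=1)-p[2],q,loss="soft_l1",f_scale=.4).x
    e=np.linalg.norm(S-q[:2],axis=1)-q[2]
    return q.round(2),"n",len(S),"med|e|",np.median(abs(e)).round(2)
E
python3 -c "
from h import *
c=shot('wrist');P=pose()[0];print(P)
print('pan',polar(c,[431,207],62))
for dz in (66,68.2,70): print(dz,polar(c,P[:2]+[.7,0],P[2]+dz))
t=shot('top');print('top pan',polar(t,[431,206],62,w=5))"
```

```text
[425.46513313  98.07231225 127.62575469]
pan (array([432.64, 210.8 ,  29.95]), 'n', 180, 'med|e|', np.float64(0.2))
66 (array([425.88,  97.55,  30.48]), 'n', 180, 'med|e|', np.float64(0.23))
68.2 (array([425.84,  99.09,  29.91]), 'n', 180, 'med|e|', np.float64(0.16))
70 (array([425.83, 100.35,  29.42]), 'n', 180, 'med|e|', np.float64(0.17))
top pan (array([435.23, 209.04,  25.62]), 'n', 65, 'med|e|', np.float64(0.27))
```

{"op": "step_arm", "data": {
  "targets": [
    [[-0.03,0.03,0.004],[0.006,0.001,0],0.3],
    [[-0.05,0.055,0.007],[0.006,0.001,0],0.3],
    [[-0.05,0.055,0.007],[0.006,0.001,0],0.3],
    [[-0.05,0.055,0.007],[0.006,0.001,0],0.3]
  ]
}}

```text
time_s: 7.25
position: [432.6, 153.2, 177.5]
tcp_rot: [0.707, 0.002, 0.707, -0.002]
ft_force: [-0.6, -0.7, -1.0]
finger_gap: 0.696
```

```bash
python3 -c "
from h import *
c=shot('wrist','w6');P=pose()[0];print(P,proj(c,[432,210,62]),pose()[1].as_matrix().round(4).tolist())
print('pan',polar(c,[432,210],62))
print('sv',polar(c,P[:2],P[2]+68.2))
s=shot('side');print('side pan',polar(s,[431,208],62,w=6),polar(s,P[:2],P[2]+68.2,w=6))
go([432,210,130],0)"
```

```text
[431.89842447 152.79654631 176.89886972] [313.81199146 152.81215802] [[-0.0026, 0.0055, 1.0], [-0.0012, 1.0, -0.0055], [-1.0, -0.0012, -0.0026]]
pan (array([431.5 , 209.36,  30.91]), 'n', 180, 'med|e|', np.float64(0.82))
sv (array([433.05, 153.33,  30.07]), 'n', 180, 'med|e|', np.float64(0.07))Traceback (most recent call last):
  File "<string>", line 6, in <module>
    s=shot('side');print('side pan',polar(s,[431,208],62,w=6),polar(s,P[:2],P[2]+68.2,w=6))
                                                              ~~~~~^^^^^^^^^^^^^^^^^^^^^^^
  File "h.py", line 65, in polar
    S=np.array(pts);q=least_squares(lambda p:np.linalg.norm(S-p[:2],axis=1)-p[2],q,loss="soft_l1",f_scale=.4).x
                      ~~~~~~~~~~~~~^^^^^^^^^^^^^^^^^^^^^^^^^^^^^^^^^^^^^^^^^^^^^^^^^^^^^^^^^^^^^^^^^^^^^^^^^^
    return func(*args, **kwargs)
    vector_fun = VectorFunction(
        fun_wrapped,
    ...<6 lines>...
        workers=workers
    )
    self._update_fun()
    ~~~~~~~~~~~~~~~~^^
    self.f = self.fun_wrapped(xp_copy(self.x))
             ~~~~~~~~~~~~~~~~^^^^^^^^^^^^^^^^^
    return np.atleast_1d(self.fun(x))
                         ~~~~~~~~^^^
    return self.f(x, *self.args, **self.kwargs)
           ~~~~~~^^^^^^^^^^^^^^^^^^^^^^^^^^^^^^
  File "h.py", line 65, in <lambda>
    S=np.array(pts);q=least_squares(lambda p:np.linalg.norm(S-p[:2],axis=1)-p[2],q,loss="soft_l1",f_scale=.4).x
                                                            ~^~~~~~
ValueError: operands could not be broadcast together with shapes (0,) (2,)
```

{"op": "step_arm", "data": {
  "targets": [
    [[0,0.03,0],[0,0,0],0.3],
    [[0.02,0.057,-0.001],[-0.0055,0.0026,-0.0012],0.3],
    [[0.06,0.057,-0.001],[-0.0055,0.0026,-0.0012],0.3],
    [[0.1,0.057,-0.001],[-0.0055,0.0026,-0.0012],0.3],
    [[0.127,0.057,-0.001],[-0.0055,0.0026,-0.0012],0.3],
    [[0.127,0.057,-0.001],[-0.0055,0.0026,-0.0012],0.3],
    [[0.127,0.057,-0.001],[-0.0055,0.0026,-0.0012],0.3]
  ]
}}

```text
time_s: 8.05
position: [431.6, 210.5, 50.5]
tcp_rot: [0.705, -0.001, 0.709, -0.001]
ft_force: [0.6, 0.3, -1.2]
finger_gap: 0.698
```

```bash
python3 -c "
from h import *
go([431.2,209.5,36],0)
c=shot('wrist','w7');s=shot('side','s7');P=pose()[0];print('sv',polar(c,P[:2],P[2]+68.2))
u=proj(s,[432,210,80]).astype(int);b=s['color'][u[1]-30:u[1]+30,u[0]-40:u[0]+40]
cv2.imwrite('pics/c7.png',np.hstack([cv2.resize(b,(400,300),interpolation=2),cv2.resize(c['color'][120:420,115:515],(400,300))]))"
```

```text
t 8.05 pos [431.6 210.5  50.5] jaw [ 1.     0.    -0.005] x [-0.005 -0.002 -1.   ] gap 0.698 
 shift [ 0.0145 -0.001  -0.0003] rot [ 0.    -0.005  0.002] len 0.015
sv (array([432.35, 212.22,  29.47]), 'n', 180, 'med|e|', np.float64(0.03))
```

View pics/c7.png

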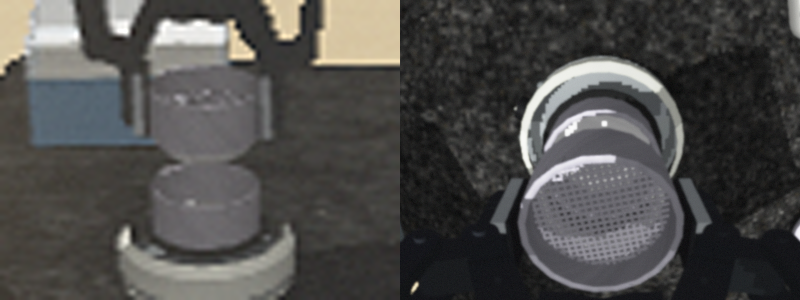

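{"op": "step_arm", "data": {
  "targets": [
    [[0.01,-0.001,0],[0,-0.004,0.002],0.3],
    [[0.015,-0.001,0],[0,-0.004,0.002],0.3],
    [[0.02,-0.001,0],[0,-0.004,0.002],0.3],
    [[0.023,-0.001,0],[0,-0.004,0.002],0.3],
    [[0.026,-0.001,0],[0,-0.004,0.002],0.3],
    [[0.028,-0.001,0],[0,-0.004,0.002],0.3],
    [[0.028,-0.001,0],[0,-0.004,0.002],0.3]
  ]
}}

```text
time_s: 8.85
position: [431.4, 210.3, 22.4]
tcp_rot: [0.707, -0.0, 0.707, 0.001]
ft_force: [0.4, 0.1, -0.6]
finger_gap: 0.701
```

```bash
python3 -c "
from h import *
go([431.2,209.5,20],0)
c=shot('wrist','w8');P=pose()[0];print('sv',polar(c,P[:2],P[2]+68.2),observe()['ft_force'],observe()['ft_torque'])"
```

```text
t 8.85 pos [431.4 210.3  22.4] jaw [ 1.     0.002 -0.   ] x [-0.     0.001 -1.   ] gap 0.701 
 shift [ 0.0024 -0.0008 -0.0002] rot [ 0.002 -0.    -0.001] len 0.003
sv (array([431.86, 210.91,  29.82]), 'n', 180, 'med|e|', np.float64(0.08)) [-0.39829033 -0.46894065 -1.10753045] [-0.02299544 -0.05955565  0.05313576]
```

{"op": "step_arm", "data": {
  "targets": [
    [[0.002,0,0],[0,0,0],0.3],
    [[0.002,0,0],[0,0,0],0.3],
    [[0.002,0,0],[0,0,0],1],
    [[0.002,0,0],[0,0,0],1],
    [[0.002,0,0],[0,0,0],1],
    [[0.002,0,0],[0,0,0],1],
    [[-0.03,0,0],[0,0,0],1],
    [[-0.08,0,0],[0,0,0],1],
    [[-0.13,0,0],[0,0,0],1],
    [[-0.155,-0.02,0],[0,0,0],1],
    [[-0.155,-0.02,0],[0,0,0],1]
  ]
}}

```text
time_s: 10.0
position: [433.7, 190.0, 181.5]
tcp_rot: [0.71, 0.001, 0.704, 0.001]
ft_force: [0.6, 0.3, -0.7]
finger_gap: 0.995
```

```bash
python3 -c "
from h import *
go([588,-314,180],0)
c=shot('wrist','w9');P=pose()[0]
for z in (86,90,94,99): print(z,polar(c,[431.8,210.5],z))
print('lid',rim(c,[609,124],15,30,thr=110))
"
```

```text
t 10.0 pos [433.7 190.  181.5] jaw [1.    0.    0.008] x [ 0.008  0.003 -1.   ] gap 0.995 
 shift [ 0.0012 -0.5041  0.154 ] rot [ 0.     0.008 -0.003] len 0.527
86 (array([432.18, 210.17,  30.62]), 'n', 178, 'med|e|', np.float64(0.37))
90 (array([432.15, 210.96,  30.2 ]), 'n', 180, 'med|e|', np.float64(0.44))
94 (array([432.13, 211.73,  29.83]), 'n', 180, 'med|e|', np.float64(0.42))
99 (array([432.12, 212.69,  29.32]), 'n', 180, 'med|e|', np.float64(0.41))
lid (array([611.89, 122.28]), 'n', 100, 'rms', 9.2, 'thr', 110.0)
```

{"op": "step_arm", "data": {
  "targets": [
    [[-0.019,-0.504,0.154],[0,0.008,-0.003],1],
    [[-0.019,-0.504,0.154],[0,0.008,-0.003],1],
    [[-0.019,-0.504,0.154],[0,0.008,-0.003],1],
    [[-0.019,-0.504,0.154],[0,0.008,-0.003],1],
    [[-0.019,-0.504,0.154],[0,0.008,-0.003],1],
    [[-0.019,-0.504,0.154],[0,0.008,-0.003],1],
    [[-0.019,-0.504,0.154],[0,0.008,-0.003],1],
    [[-0.019,-0.504,0.154],[0,0.008,-0.003],1],
    [[-0.019,-0.504,0.154],[0,0.008,-0.003],1],
    [[-0.019,-0.504,0.154],[0,0.008,-0.003],1],
    [[-0.019,-0.504,0.154],[0,0.008,-0.003],1],
    [[-0.019,-0.504,0.154],[0,0.008,-0.003],1]
  ]
}}

```text
time_s: 11.25
position: [586.3, -316.6, 192.5]
tcp_rot: [0.703, 0.0, 0.711, -0.001]
ft_force: [0.0, 0.0, -0.4]
finger_gap: 0.997
```

{"op": "step_arm", "data": {
  "targets": [
    [[0,0,0],[0,0,0],1],
    [[0,0,0],[0,0,0],1],
    [[0,0,0],[0,0,0],1]
  ]
}}

```text
time_s: 11.55
position: [586.0, -312.0, 195.9]
tcp_rot: [0.704, -0.002, 0.71, 0.001]
ft_force: [-0.5, -0.4, 0.2]
finger_gap: 0.997
```

```bash
python3 -c "
from h import *
c=shot('wrist','w10')
a=rim(c,[589,-315],47,save='r10');print(a,polar(c,a[0],47),polar(c,a[0]-[1,0],47))
go([*a[0],-24],0)
go([*a[0],-24])
"
```

```text
(array([ 591.78, -317.59]), 'n', 100, 'rms', 0.37, 'thr', 67.0) (array([ 591.39, -316.27,   30.01]), 'n', 180, 'med|e|', np.float64(0.2)) (array([ 591.4 , -316.3 ,   29.99]), 'n', 180, 'med|e|', np.float64(0.23))
t 11.6 pos [ 586.1 -312.2  196.3] jaw [ 1.     0.003 -0.008] x [-0.008 -0.002 -1.   ] gap 0.995 
 shift [ 0.2202 -0.005   0.0074] rot [ 0.003 -0.008  0.002] len 0.22
t 11.6 pos [ 586.1 -312.2  196.3] jaw [ 1.     0.003 -0.008] x [-0.008 -0.002 -1.   ] gap 0.995 
 shift [ 0.2202 -0.005   0.0074] rot [0. 0. 0.] len 0.22
```

{"op": "step_arm", "data": {
  "targets": [
    [[0.04,-0.0045,0.005],[0.003,-0.008,0.002],1],
    [[0.08,-0.0045,0.0065],[0.003,-0.008,0.002],1],
    [[0.12,-0.0045,0.0065],[0.003,-0.008,0.002],1],
    [[0.16,-0.0045,0.0065],[0.003,-0.008,0.002],1],
    [[0.19,-0.0045,0.0065],[0.003,-0.008,0.002],1],
    [[0.21,-0.0045,0.0065],[0.003,-0.008,0.002],1],
    [[0.218,-0.0045,0.0065],[0.003,-0.008,0.002],1],
    [[0.218,-0.0045,0.0065],[0.003,-0.008,0.002],1]
  ]
}}

```text
time_s: 12.4
position: [590.7, -317.7, -22.4]
tcp_rot: [0.707, 0.0, 0.707, -0.0]
ft_force: [0.0, 0.7, -0.0]
finger_gap: 1.0
```

{"op": "step_arm", "data": {
  "targets": [
    [[0,0,0],[0,0,0],0.3],
    [[0,0,0],[0,0,0],0.3],
    [[0,0,0],[0,0,0],0.3],
    [[0,0,0],[0,0,0],0.3],
    [[0,0,0],[0,0,0],0.3]
  ]
}}

```text
time_s: 12.9
position: [592.3, -319.2, -19.7]
tcp_rot: [0.708, -0.0, 0.706, -0.001]
ft_force: [0.3, 0.7, 5.4]
finger_gap: 0.678
```

```bash
python3 -c "
from h import *
go([432,150,150],0)
c=shot('wrist');P=pose()[0];print(polar(c,[591.4,-316.5],47),P)
"
```

```text
t 12.9 pos [ 592.3 -319.2  -19.7] jaw [ 1.    -0.002  0.004] x [ 0.004 -0.002 -1.   ] gap 0.678 
 shift [-0.1711  0.4686 -0.1604] rot [-0.002  0.004  0.002] len 0.524
(array([ 592.51, -316.68,   29.99]), 'n', 180, 'med|e|', np.float64(0.12)) [ 592.28653287 -319.16420255  -19.67560207]
```

{"op": "step_arm", "data": {
  "targets": [
    [[-0.04,0,0],[0,0,0],0.3],
    [[-0.09,0,0],[0,0,0],0.3],
    [[-0.14,0,0],[0,0,0],0.3],
    [[-0.17,0,0],[0,0,0],0.3],
    [[-0.19,0,0],[0,0,0],0.3],
    [[-0.19,0,0],[0,0,0],0.3]
  ],
  "newtons": 45
}}

```text
time_s: 13.55
position: [592.6, -319.5, 172.3]
tcp_rot: [0.71, -0.001, 0.705, -0.002]
ft_force: [-0.1, -0.5, -1.6]
finger_gap: 0.678
```

```bash
python3 -c "
from h import *
go([432,150,170],0)
c=shot('wrist');P=pose()[0]
print(P)
for dz in (64,66.7,69): print(dz,polar(c,P[:2]+[0,2],P[2]+dz))
"
```

```text
t 13.55 pos [ 592.6 -319.5  172.3] jaw [ 1.    -0.002  0.007] x [ 0.007 -0.004 -1.   ] gap 0.678 
 shift [-0.0008  0.4692 -0.1614] rot [-0.002  0.007  0.004] len 0.496
[ 591.46364494 -318.75297972  169.59243719]
64 (array([ 592.69, -320.28,   31.2 ]), 'n', 180, 'med|e|', np.float64(0.06))
66.7 (array([ 592.66, -318.51,   30.49]), 'n', 180, 'med|e|', np.float64(0.03))
69 (array([ 592.66, -316.96,   29.88]), 'n', 180, 'med|e|', np.float64(0.13))
```

{"op": "step_arm", "data": {
  "targets": [
    [[0,0.475,-0.161],[-0.002,0.007,0.004],0.3],
    [[0,0.475,-0.161],[-0.002,0.007,0.004],0.3],
    [[0,0.475,-0.161],[-0.002,0.007,0.004],0.3],
    [[0,0.475,-0.161],[-0.002,0.007,0.004],0.3],
    [[0,0.475,-0.161],[-0.002,0.007,0.004],0.3],
    [[0,0.475,-0.161],[-0.002,0.007,0.004],0.3],
    [[0,0.475,-0.161],[-0.002,0.007,0.004],0.3],
    [[0,0.475,-0.161],[-0.002,0.007,0.004],0.3],
    [[0,0.475,-0.161],[-0.002,0.007,0.004],0.3],
    [[0,0.475,-0.161],[-0.002,0.007,0.004],0.3],
    [[0,0.475,-0.161],[-0.002,0.007,0.004],0.3]
  ]
}}

```text
time_s: 14.7
position: [427.3, 160.9, 166.2]
tcp_rot: [0.703, -0.001, 0.711, 0.004]
ft_force: [-0.0, 0.1, -1.3]
finger_gap: 0.68
```

{"op": "step_arm", "data": {
  "targets": [
    [[0,0,0],[0,0,0],0.3],
    [[0,0,0],[0,0,0],0.3],
    [[0,0,0],[0,0,0],0.3],
    [[0,0,0],[0,0,0],0.3]
  ]
}}

```text
time_s: 15.1
position: [431.1, 155.5, 167.7]
tcp_rot: [0.705, 0.002, 0.71, 0.001]
ft_force: [0.2, 0.2, -1.7]
finger_gap: 0.677
```

```bash
python3 -c "
from h import *
c=shot('wrist','w12');P=pose()[0]
print('fine',polar(c,[432,211],90,w=3))
for dz in (66.7,68.5): print(dz,P,polar(c,P[:2]+[1,1.5],P[2]+dz))
go([431,209,80],0)
"
```

```text
fine (array([432.27, 211.35,  29.8 ]), 'n', 180, 'med|e|', np.float64(0.21))
66.7 [431.06204187 155.63756764 167.85179389] (array([432.  , 157.83,  29.77]), 'n', 180, 'med|e|', np.float64(0.23))
68.5 [431.06204187 155.63756764 167.85179389] (array([432.  , 159.01,  29.29]), 'n', 180, 'med|e|', np.float64(0.2))
t 15.15 pos [431.1 155.6 167.9] jaw [ 1.    -0.002 -0.007] x [-0.007  0.004 -1.   ] gap 0.671 
 shift [0.088  0.0531 0.0004] rot [-0.002 -0.007 -0.004] len 0.103
```

{"op": "step_arm", "data": {
  "targets": [
    [[0,0.03,0],[-0.002,-0.007,-0.004],0.3],
    [[0.02,0.0535,0.0005],[-0.002,-0.007,-0.004],0.3],
    [[0.055,0.0535,0.0005],[-0.002,-0.007,-0.004],0.3],
    [[0.08,0.0535,0.0005],[-0.002,-0.007,-0.004],0.3],
    [[0.09,0.0535,0.0005],[-0.002,-0.007,-0.004],0.3],
    [[0.09,0.0535,0.0005],[-0.002,-0.007,-0.004],0.3],
    [[0.09,0.0535,0.0005],[-0.002,-0.007,-0.004],0.3],
    [[0.09,0.0535,0.0005],[-0.002,-0.007,-0.004],0.3]
  ]
}}

```text
time_s: 15.95
position: [431.8, 210.8, 79.6]
tcp_rot: [0.708, -0.0, 0.706, 0.001]
ft_force: [-0.1, -0.6, -1.7]
finger_gap: 0.677
```

```bash
python3 -c "
from h import *
c=shot('wrist','w13');P=pose()[0]
print(polar(c,P[:2]+[1,1.5],P[2]+67.5))
go([431.2,209.2,59],0)
"
```

```text
(array([432.12, 213.79,  29.57]), 'n', 180, 'med|e|', np.float64(0.18))
t 16.0 pos [431.7 210.9  79.6] jaw [1.    0.002 0.003] x [ 0.003  0.001 -1.   ] gap 0.677 
 shift [ 0.0206 -0.0017 -0.0006] rot [ 0.002  0.003 -0.001] len 0.021
```

{"op": "step_arm", "data": {
  "targets": [
    [[0,-0.002,0],[0.002,0.003,-0.001],0.3],
    [[0.006,-0.002,0],[0.002,0.003,-0.001],0.3],
    [[0.01,-0.002,0],[0.002,0.003,-0.001],0.3],
    [[0.013,-0.002,0],[0.002,0.003,-0.001],0.3],
    [[0.016,-0.002,0],[0.002,0.003,-0.001],0.3],
    [[0.018,-0.002,0],[0.002,0.003,-0.001],0.3],
    [[0.0195,-0.002,0],[0.002,0.003,-0.001],0.3],
    [[0.0195,-0.002,0],[0.002,0.003,-0.001],0.3]
  ]
}}

```text
time_s: 16.8
position: [430.6, 208.6, 61.2]
tcp_rot: [0.706, -0.001, 0.708, -0.0]
ft_force: [-7.2, -3.0, 19.2]
finger_gap: 0.674
```

```bash
python3 -c "
from h import *
c=shot('wrist','w14');P=pose()[0]
print(polar(c,P[:2]+[1,1.5],P[2]+67.5))
go([431.2,209.2,59],0)
"
```

```text
(array([431.12, 211.66,  29.58]), 'n', 180, 'med|e|', np.float64(0.15))
t 16.85 pos [430.6 208.6  61.2] jaw [ 1.     0.001 -0.002] x [-0.002 -0.001 -1.   ] gap 0.672 
 shift [0.0022 0.0006 0.0006] rot [ 0.001 -0.002  0.001] len 0.002
```

{"op": "step_arm", "data": {
  "targets": [
    [[0,0,0.0005],[0,0,0],1],
    [[0,0,0.0005],[0,0,0],1],
    [[0,0,0.0005],[0,0,0],1],
    [[0,0,0.0005],[0,0,0],1],
    [[0,0,0],[0,0,0],1],
    [[-0.03,0,0],[0,0,0],1],
    [[-0.07,0,0],[0,0,0],1],
    [[-0.11,-0.01,0],[0,0,0],1],
    [[-0.13,-0.02,0],[0,0,0],1],
    [[-0.13,-0.02,0],[0,0,0],1],
    [[-0.13,-0.02,0],[0,0,0],1],
    [[-0.13,-0.02,0],[0,0,0],1]
  ]
}}

```text
time_s: 18.05
position: [430.0, 188.6, 187.2]
tcp_rot: [0.705, -0.001, 0.709, -0.001]
ft_force: [0.5, 0.5, -0.6]
finger_gap: 1.0
```

```bash
python3 -c "
from h import *
c=shot('wrist','w15');s=shot('side','s15');P=pose()[0]
for z in (125,128,131): print(z,polar(c,[432,211.5],z))
go([615,-121,200],0)
u=proj(s,[432,210,90]).astype(int);b=s['color'][u[1]-36:u[1]+24,u[0]-40:u[0]+40]
u=proj(c,[432,210,128]).astype(int);d=c['color'][max(u[1]-110,0):u[1]+110,u[0]-146:u[0]+146]
cv2.imwrite('pics/c15.png',np.hstack([cv2.resize(b,(400,300),interpolation=2),cv2.resize(d,(400,300))]))
"
```

```text
125 (array([431.16, 210.79,  30.29]), 'n', 180, 'med|e|', np.float64(0.19))
128 (array([431.16, 211.48,  29.92]), 'n', 180, 'med|e|', np.float64(0.15))
131 (array([431.17, 212.14,  29.55]), 'n', 180, 'med|e|', np.float64(0.13))
t 18.15 pos [430.1 188.7 187.2] jaw [ 1.     0.001 -0.006] x [-0.006 -0.002 -1.   ] gap 1.0 
 shift [-0.013  -0.3099  0.1845] rot [ 0.001 -0.006  0.002] len 0.361
```

View pics/c15.png

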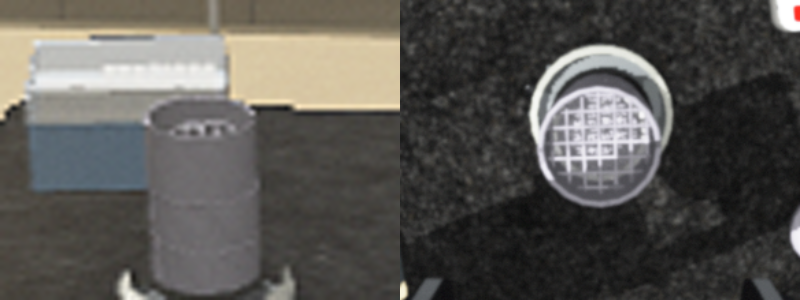

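The stack of fine and medium is straight. The medium rim measures z≈127.5 (home is 128). Next is the coarse sieve.

{"op": "step_arm", "data": {
  "targets": [
    [[-0.018,-0.31,0.186],[0.001,-0.006,0.002],1],
    [[-0.018,-0.31,0.186],[0.001,-0.006,0.002],1],
    [[-0.018,-0.31,0.186],[0.001,-0.006,0.002],1],
    [[-0.018,-0.31,0.186],[0.001,-0.006,0.002],1],
    [[-0.018,-0.31,0.186],[0.001,-0.006,0.002],1],
    [[-0.018,-0.31,0.186],[0.001,-0.006,0.002],1],
    [[-0.018,-0.31,0.186],[0.001,-0.006,0.002],1],
    [[-0.018,-0.31,0.186],[0.001,-0.006,0.002],1],
    [[-0.018,-0.31,0.186],[0.001,-0.006,0.002],1],
    [[-0.018,-0.31,0.186],[0.001,-0.006,0.002],1],
    [[-0.018,-0.31,0.186],[0.001,-0.006,0.002],1],
    [[-0.018,-0.31,0.186],[0.001,-0.006,0.002],1]
  ]
}}

```text
time_s: 19.35
position: [616.6, -119.5, 206.9]
tcp_rot: [0.708, -0.0, 0.706, 0.001]
ft_force: [0.2, 0.3, -0.1]
finger_gap: 0.999
```

```bash
python3 -c "
from h import *
c=shot('wrist','w16');P=pose()[0]
a=rim(c,[616,-122],59,save='r16');q=polar(c,a[0],59);print(a,q)
u=proj(c,[*q[0][:2],50]).astype(int);print('colour',c['color'][u[1]-25:u[1]+25,u[0]-25:u[0]+25].reshape(-1,3).mean(0))
go([q[0][0],q[0][1],-11],0)
"
```

```text
(array([ 618.25, -122.16]), 'n', 102, 'rms', 0.49, 'thr', 89.0) (array([ 617.23, -121.25,   29.98]), 'n', 180, 'med|e|', np.float64(0.23))
colour [102.6424  98.3652  98.9872]
t 19.4 pos [ 616.7 -119.8  207. ] jaw [1.    0.001 0.004] x [ 0.004  0.001 -1.   ] gap 1.0 
 shift [ 2.18e-01 -1.70e-03 -2.00e-04] rot [ 0.001  0.004 -0.001] len 0.218
```

{"op": "step_arm", "data": {
  "targets": [
    [[0.04,-0.001,0],[0.001,0.004,-0.001],1],
    [[0.08,-0.001,0],[0.001,0.004,-0.001],1],
    [[0.12,-0.001,0],[0.001,0.004,-0.001],1],
    [[0.16,-0.001,0],[0.001,0.004,-0.001],1],
    [[0.19,-0.001,0],[0.001,0.004,-0.001],1],
    [[0.21,-0.001,0],[0.001,0.004,-0.001],1],
    [[0.217,-0.001,0],[0.001,0.004,-0.001],1],
    [[0.217,-0.001,0],[0.001,0.004,-0.001],1]
  ]
}}

```text
time_s: 20.2
position: [617.4, -121.4, -10.8]
tcp_rot: [0.706, 0.0, 0.708, -0.0]
ft_force: [0.4, 0.2, 0.0]
finger_gap: 0.999
```

{"op": "step_arm", "data": {
  "targets": [
    [[0,0,0],[0,0,0],0.3],
    [[0,0,0],[0,0,0],0.3],
    [[0,0,0],[0,0,0],0.3],
    [[0,0,0],[0,0,0],0.3],
    [[0,0,0],[0,0,0],0.3]
  ],
  "newtons": 35
}}

```text
time_s: 20.7
position: [619.1, -122.2, -8.3]
tcp_rot: [0.708, 0.0, 0.706, -0.001]
ft_force: [-0.1, 1.0, 6.8]
finger_gap: 0.683
```

{"op": "step_arm", "data": {
  "targets": [
    [[-0.04,0,0],[0,0,0],0.3],
    [[-0.09,0,0],[0,0,0],0.3],
    [[-0.14,0,0],[0,0,0],0.3],
    [[-0.18,0,0],[0,0,0],0.3],
    [[-0.21,0,0],[0,0,0],0.3],
    [[-0.21,0,0],[0,0,0],0.3],
    [[-0.21,0,0],[0,0,0],0.3]
  ],
  "newtons": 45
}}

```text
time_s: 21.4
position: [617.8, -121.9, 200.0]
tcp_rot: [0.707, 0.0, 0.707, -0.001]
ft_force: [-0.2, -0.2, -1.7]
finger_gap: 0.68
```

```bash
python3 -c "
from h import *
c=shot('wrist','w17');P=pose()[0]
for dz in (66.5,68.5,70.5): print(dz,polar(c,P[:2]+[1,1.5],P[2]+dz))
go([431,160,205],0)
"
```

```text
66.5 (array([ 618.27, -122.58,   30.42]), 'n', 180, 'med|e|', np.float64(0.16))
68.5 (array([ 618.27, -121.22,   29.89]), 'n', 180, 'med|e|', np.float64(0.14))
70.5 (array([ 618.28, -119.88,   29.37]), 'n', 180, 'med|e|', np.float64(0.13))
t 21.45 pos [ 617.1 -121.8  198.5] jaw [ 1.    -0.002 -0.003] x [-0.003  0.    -1.   ] gap 0.683 
 shift [-0.006   0.2815 -0.1866] rot [-0.002 -0.003 -0.   ] len 0.338
```

{"op": "step_arm", "data": {
  "targets": [
    [[-0.006,0.281,-0.186],[-0.002,-0.003,0],0.3],
    [[-0.006,0.281,-0.186],[-0.002,-0.003,0],0.3],
    [[-0.006,0.281,-0.186],[-0.002,-0.003,0],0.3],
    [[-0.006,0.281,-0.186],[-0.002,-0.003,0],0.3],
    [[-0.006,0.281,-0.186],[-0.002,-0.003,0],0.3],
    [[-0.006,0.281,-0.186],[-0.002,-0.003,0],0.3],
    [[-0.006,0.281,-0.186],[-0.002,-0.003,0],0.3],
    [[-0.006,0.281,-0.186],[-0.002,-0.003,0],0.3],
    [[-0.006,0.281,-0.186],[-0.002,-0.003,0],0.3],
    [[-0.006,0.281,-0.186],[-0.002,-0.003,0],0.3],
    [[-0.006,0.281,-0.186],[-0.002,-0.003,0],0.3],
    [[-0.006,0.281,-0.186],[-0.002,-0.003,0],0.3]
  ]
}}

```text
time_s: 22.65
position: [432.9, 158.4, 205.3]
tcp_rot: [0.708, 0.0, 0.706, -0.001]
ft_force: [-0.6, 0.2, -0.4]
finger_gap: 0.683
```

```bash
python3 -c "
from h import *
c=shot('wrist','w18');P=pose()[0]
print('med',polar(c,[431.2,211.4],128,w=3))
for dz in (68.2,): print(dz,polar(c,P[:2]+[.5,1.],P[2]+dz))
go([430.7,210.3,132],0)
"
```

```text
med (array([430.98, 211.41,  30.02]), 'n', 180, 'med|e|', np.float64(0.3))
68.2 (array([433.23, 160.07,  29.6 ]), 'n', 180, 'med|e|', np.float64(0.15))
t 22.7 pos [432.8 158.6 205.5] jaw [ 1.    -0.001  0.002] x [ 0.002 -0.    -1.   ] gap 0.681 
 shift [ 0.0734  0.0518 -0.0024] rot [-0.001  0.002  0.   ] len 0.09
```

{"op": "step_arm", "data": {
  "targets": [
    [[0,0.03,-0.002],[-0.001,0.002,0],0.3],
    [[0.02,0.052,-0.0025],[-0.001,0.002,0],0.3],
    [[0.05,0.052,-0.0025],[-0.001,0.002,0],0.3],
    [[0.07,0.052,-0.0025],[-0.001,0.002,0],0.3],
    [[0.075,0.052,-0.0025],[-0.001,0.002,0],0.3],
    [[0.075,0.052,-0.0025],[-0.001,0.002,0],0.3],
    [[0.075,0.052,-0.0025],[-0.001,0.002,0],0.3],
    [[0.075,0.052,-0.0025],[-0.001,0.002,0],0.3]
  ]
}}

```text
time_s: 23.5
position: [431.1, 211.5, 132.0]
tcp_rot: [0.708, -0.0, 0.706, 0.001]
ft_force: [0.6, -0.6, -0.4]
finger_gap: 0.683
```

```bash
python3 -c "
from h import *
c=shot('wrist','w19');P=pose()[0]
print(polar(c,P[:2]+[.5,1.],P[2]+67.5))
go([430.5,210.3,110],0)
"
```

```text
(array([431.38, 212.36,  29.82]), 'n', 171, 'med|e|', np.float64(0.07))
t 23.55 pos [430.9 211.5 131.8] jaw [1.    0.001 0.003] x [ 0.003  0.001 -1.   ] gap 0.678 
 shift [ 0.0218 -0.0012 -0.0005] rot [ 0.001  0.003 -0.001] len 0.022
```

Held sieve is at (431.4, 212.4) and the medium rim at (431.1, 211.4), so I shift y by −1 mm and lower.

{"op": "step_arm", "data": {
  "targets": [
    [[0.006,-0.001,-0.0003],[0.001,0.003,-0.001],0.3],
    [[0.01,-0.001,-0.0003],[0.001,0.003,-0.001],0.3],
    [[0.013,-0.001,-0.0003],[0.001,0.003,-0.001],0.3],
    [[0.016,-0.001,-0.0003],[0.001,0.003,-0.001],0.3],
    [[0.018,-0.001,-0.0003],[0.001,0.003,-0.001],0.3],
    [[0.02,-0.001,-0.0003],[0.001,0.003,-0.001],0.3],
    [[0.021,-0.001,-0.0003],[0.001,0.003,-0.001],0.3],
    [[0.021,-0.001,-0.0003],[0.001,0.003,-0.001],0.3]
  ]
}}

```text
time_s: 24.35
position: [430.0, 210.4, 110.7]
tcp_rot: [0.706, -0.001, 0.708, -0.0]
ft_force: [-1.1, -0.4, 6.0]
finger_gap: 0.683
```

```bash
python3 -c "
from h import *
c=shot('wrist','w20');P=pose()[0]
for z in (176,178,180): print(polar(c,P[:2]+[.5,1.],z))
go([430.5,210.3,109],0)
"
```

```text
(array([430.52, 209.93,  30.38]), 'n', 180, 'med|e|', np.float64(0.13))
(array([430.54, 211.31,  29.86]), 'n', 180, 'med|e|', np.float64(0.14))
(array([430.54, 212.66,  29.32]), 'n', 180, 'med|e|', np.float64(0.12))
t 24.4 pos [430.  210.4 110.8] jaw [ 1.     0.001 -0.002] x [-0.002 -0.001 -1.   ] gap 0.68 
 shift [ 0.0018 -0.0001  0.0005] rot [ 0.001 -0.002  0.001] len 0.002
```

{"op": "step_arm", "data": {
  "targets": [
    [[0.001,0,0],[0,0,0],0.3],
    [[0.0005,0,0],[0,0,0],1],
    [[0,0,0],[0,0,0],1],
    [[0,0,0],[0,0,0],1],
    [[0,0,0],[0,0,0],1],
    [[0,0,0],[0,0,0],1],
    [[-0.03,0,0],[0,0,0],1],
    [[-0.07,0,0],[0,0,0],1],
    [[-0.11,-0.01,0],[0,0,0],1],
    [[-0.13,-0.02,0],[0,0,0],1],
    [[-0.13,-0.02,0],[0,0,0],1],
    [[-0.13,-0.02,0],[0,0,0],1]
  ]
}}

```text
time_s: 25.6
position: [429.9, 190.4, 239.2]
tcp_rot: [0.706, -0.0, 0.708, -0.0]
ft_force: [-0.2, 0.2, -0.0]
finger_gap: 1.002
```

```bash
python3 -c "
from h import *
c=shot('wrist','w21');P=pose()[0]
for z in (175,178,181): print(z,polar(c,[430.7,211.5],z))
go([609,123,200],0)
"
```

```text
175 (array([430.49, 210.89,  30.25]), 'n', 180, 'med|e|', np.float64(0.02))
178 (array([430.51, 211.57,  29.88]), 'n', 180, 'med|e|', np.float64(0.13))
181 (array([430.51, 212.26,  29.52]), 'n', 180, 'med|e|', np.float64(0.21))
t 25.65 pos [429.4 190.4 238.4] jaw [ 1.     0.    -0.005] x [-0.005 -0.002 -1.   ] gap 1.0 
 shift [ 0.0377 -0.0674  0.1797] rot [ 0.    -0.005  0.002] len 0.196
```

{"op": "step_arm", "data": {
  "targets": [
    [[0,-0.018,0.05],[0,-0.005,0.002],1],
    [[0.01,-0.036,0.1],[0,-0.005,0.002],1],
    [[0.03,-0.05,0.14],[0,-0.005,0.002],1],
    [[0.04,-0.067,0.18],[0,-0.005,0.002],1],
    [[0.04,-0.067,0.18],[0,-0.005,0.002],1],
    [[0.04,-0.067,0.18],[0,-0.005,0.002],1],
    [[0.04,-0.067,0.18],[0,-0.005,0.002],1],
    [[0.04,-0.067,0.18],[0,-0.005,0.002],1]
  ]
}}

```text
time_s: 26.45
position: [609.0, 124.3, 199.8]
tcp_rot: [0.708, -0.0, 0.706, 0.001]
ft_force: [-0.1, 0.5, 0.2]
finger_gap: 0.996
```

```bash
python3 -c "
from h import *
c=shot('wrist','w22');P=pose()[0]
a=rim(c,[610,123],15,30,thr=110,save='r22');q=polar(c,a[0],15);print(a,q)
go([q[0][0],q[0][1],-14],0)
u=proj(c,[610,123,30]).astype(int);print(u)
cv2.imwrite('pics/c22.png',cv2.resize(c['color'][u[1]-60:u[1]+60,u[0]-80:u[0]+80],(480,360)))
"
```

```text
(array([612.05, 123.25]), 'n', 92, 'rms', 0.85, 'thr', 110.0) (array([610.71, 123.45,  29.89]), 'n', 180, 'med|e|', np.float64(0.14))
t 26.5 pos [609.2 124.3 200.2] jaw [1.    0.002 0.003] x [ 0.003  0.001 -1.   ] gap 1.003 
 shift [ 0.2142 -0.0011  0.0008] rot [ 0.002  0.003 -0.001] len 0.214
[315 209]
```

View pics/c22.png

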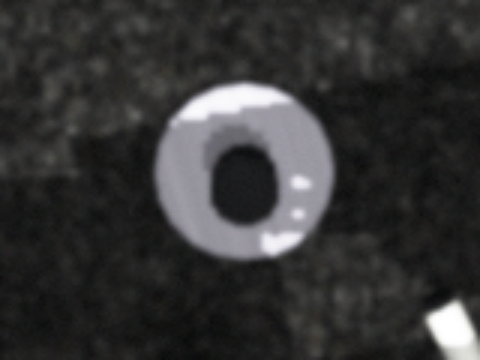

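{"op": "step_arm", "data": {
  "targets": [
    [[0.04,-0.001,0.001],[0.002,0.003,-0.001],1],
    [[0.08,-0.001,0.001],[0.002,0.003,-0.001],1],
    [[0.12,-0.001,0.001],[0.002,0.003,-0.001],1],
    [[0.16,-0.001,0.001],[0.002,0.003,-0.001],1],
    [[0.19,-0.001,0.001],[0.002,0.003,-0.001],1],
    [[0.21,-0.001,0.001],[0.002,0.003,-0.001],0.6],
    [[0.219,-0.001,0.001],[0.002,0.003,-0.001],0.5],
    [[0.219,-0.001,0.001],[0.002,0.003,-0.001],0.4],
    [[0.219,-0.001,0.001],[0.002,0.003,-0.001],0.4]
  ],
  "newtons": 30
}}

```text
time_s: 27.4
position: [612.5, 123.1, -18.2]
tcp_rot: [0.708, 0.0, 0.706, -0.0]
ft_force: [0.8, 0.3, -0.5]
finger_gap: 0.399
```

{"op": "step_arm", "data": {
  "targets": [
    [[0,0,0],[0,0,0],0.1],
    [[0,0,0],[0,0,0],0.1],
    [[0,0,0],[0,0,0],0.1],
    [[0,0,0],[0,0,0],0.1],
    [[0,0,0],[0,0,0],0.1]
  ],
  "newtons": 40
}}

```text
time_s: 27.9
position: [612.7, 123.0, -17.8]
tcp_rot: [0.708, 0.001, 0.706, -0.0]
ft_force: [-1.7, 0.5, 5.9]
finger_gap: 0.246
```

{"op": "step_arm", "data": {
  "targets": [
    [[-0.03,0,0],[0,0,0],0.1],
    [[-0.08,0,0],[0,0,0],0.1],
    [[-0.13,0,0],[0,0,0],0.1],
    [[-0.18,0,0],[0,0,0],0.1],
    [[-0.22,0,0],[0,0,0],0.1],
    [[-0.255,0,0],[0,0,0],0.1],
    [[-0.255,0,0],[0,0,0],0.1],
    [[-0.255,0,0],[0,0,0],0.1]
  ]
}}

```text
time_s: 28.7
position: [611.8, 122.7, 236.0]
tcp_rot: [0.707, 0.001, 0.707, -0.001]
ft_force: [0.6, -0.5, -1.6]
finger_gap: 0.243
```

```bash
python3 -c "
from h import *
c=shot('wrist','w23');P=pose()[0]
u=proj(c,[*P[:2],P[2]+33]).astype(int);print(u,P)
for dz in (30.5,32.8,35): print(dz,polar(c,P[:2],P[2]+dz))
go([430,160,235],0)
cv2.imwrite('pics/c23.png',cv2.resize(c['color'][150:390,155:475],(480,360)))
"
```

```text
[312 305] [610.99025593 122.55891404 234.37695952]
30.5 (array([612.11, 122.73,  29.87]), 'n', 142, 'med|e|', np.float64(0.17))
32.8 (array([612.11, 123.86,  29.44]), 'n', 140, 'med|e|', np.float64(0.2))
35 (array([612.15, 124.91,  29.01]), 'n', 139, 'med|e|', np.float64(0.24))
t 28.75 pos [611.  122.6 234.4] jaw [ 1.    -0.002 -0.002] x [-0.002 -0.001 -1.   ] gap 0.243 
 shift [-0.0002  0.0372 -0.181 ] rot [-0.002 -0.002  0.001] len 0.185
```

View pics/c23.png

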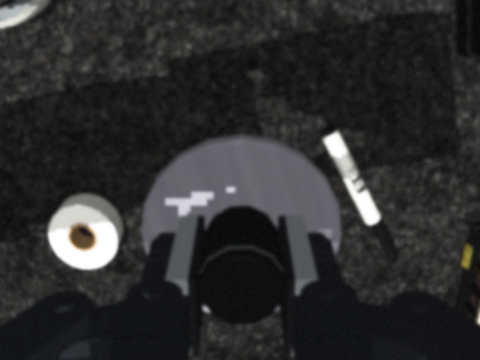

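{"op": "step_arm", "data": {
  "targets": [
    [[0,0.02,-0.04],[-0.002,-0.002,0.001],0.1],
    [[0,0.04,-0.08],[-0.002,-0.002,0.001],0.1],
    [[0,0.06,-0.12],[-0.002,-0.002,0.001],0.1],
    [[0,0.08,-0.16],[-0.002,-0.002,0.001],0.1],
    [[0,0.088,-0.181],[-0.002,-0.002,0.001],0.1],
    [[0.03,0.088,-0.181],[-0.002,-0.002,0.001],0.1],
    [[0.055,0.088,-0.181],[-0.002,-0.002,0.001],0.1],
    [[0.055,0.088,-0.181],[-0.002,-0.002,0.001],0.1],
    [[0.055,0.088,-0.181],[-0.002,-0.002,0.001],0.1],
    [[0.055,0.088,-0.181],[-0.002,-0.002,0.001],0.1]
  ]
}}

```text
time_s: 29.75
position: [431.6, 211.2, 181.0]
tcp_rot: [0.708, 0.0, 0.706, 0.0]
ft_force: [0.6, 0.9, -0.8]
finger_gap: 0.245
```

```bash
python3 -c "
from h import *
c=shot('wrist','w24');s=shot('side','s24');P=pose()[0]
for dz in (31,32.8): print(dz,polar(c,P[:2]+[.5,.5],P[2]+dz))
go([429.7,210.7,165],0)
u=proj(s,[432,210,160]).astype(int);b=s['color'][u[1]-40:u[1]+50,u[0]-60:u[0]+60]
d=c['color'][120:420,115:515]
cv2.imwrite('pics/c24.png',np.hstack([cv2.resize(b,(400,300),interpolation=2),cv2.resize(d,(400,300))]))
"
```

```text
31 (array([432.19, 211.72,  29.42]), 'n', 139, 'med|e|', np.float64(0.58))
32.8 (array([432.14, 212.54,  29.15]), 'n', 136, 'med|e|', np.float64(0.59))
t 29.85 pos [431.7 211.2 181.4] jaw [1.    0.    0.003] x [ 0.003  0.002 -1.   ] gap 0.244 
 shift [ 0.0163 -0.0005 -0.002 ] rot [ 0.     0.003 -0.002] len 0.016
```

View pics/c24.png

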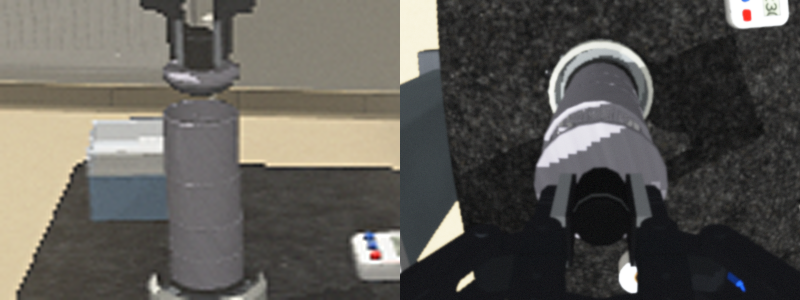

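{"op": "step_arm", "data": {
  "targets": [
    [[0.008,-0.0005,-0.0018],[0,0.003,-0.002],0.1],
    [[0.013,-0.0005,-0.0018],[0,0.003,-0.002],0.1],
    [[0.018,-0.0005,-0.0018],[0,0.003,-0.002],0.1],
    [[0.022,-0.0005,-0.0018],[0,0.003,-0.002],0.1],
    [[0.025,-0.0005,-0.0018],[0,0.003,-0.002],0.1],
    [[0.027,-0.0005,-0.0018],[0,0.003,-0.002],0.1],
    [[0.029,-0.0005,-0.0018],[0,0.003,-0.002],0.1],
    [[0.029,-0.0005,-0.0018],[0,0.003,-0.002],0.1]
  ]
}}

```text
time_s: 30.65
position: [429.2, 210.6, 151.4]
tcp_rot: [0.707, -0.001, 0.708, -0.0]
ft_force: [0.1, -0.4, -0.3]
finger_gap: 0.242
```

```bash
python3 -c "
from h import *
c=shot('wrist','w25');P=pose()[0]
for z in (182,184,186): print(z,polar(c,[430.7,211.5],z))
go([429.7,210.7,150],0);print(observe()['ft_force'],observe()['ft_torque'])
"
```

```text
182 (array([430.16, 212.5 ,  29.82]), 'n', 144, 'med|e|', np.float64(0.44))
184 (array([430.16, 213.43,  29.44]), 'n', 143, 'med|e|', np.float64(0.51))
186 (array([430.17, 214.43,  29.06]), 'n', 142, 'med|e|', np.float64(0.45))
t 30.7 pos [429.2 210.6 151.5] jaw [ 1.     0.001 -0.001] x [-0.001 -0.001 -1.   ] gap 0.244 
 shift [0.0015 0.0001 0.0005] rot [ 0.001 -0.001  0.001] len 0.002
[ 0.54645461  0.27488248 -1.46815359] [-0.05774009 -0.02635285  0.00044248]
```

{"op": "step_arm", "data": {
  "targets": [
    [[0.001,0,0],[0,0,0],0.1],
    [[0.002,0,0],[0,0,0],0.1],
    [[0.0025,0,0],[0,0,0],0.1],
    [[0.0025,0,0],[0,0,0],0.1]
  ]
}}

```text
time_s: 31.1
position: [429.6, 210.8, 151.0]
tcp_rot: [0.707, -0.0, 0.707, 0.0]
ft_force: [-3.1, -1.0, 11.8]
finger_gap: 0.243
```

{"op": "step_arm", "data": {
  "targets": [
    [[0.0005,0,0],[0,0,0],0.5],
    [[0,0,0],[0,0,0],0.7],
    [[0,0,0],[0,0,0],0.7],
    [[0,0,0],[0,0,0],0.7],
    [[-0.02,0,0],[0,0,0],0.8],
    [[-0.05,0,0],[0,0,0],0.8],
    [[-0.08,0,0],[0,0,0],0.8],
    [[-0.11,-0.02,0],[0,0,0],0.8],
    [[-0.13,-0.06,0],[0,0,0],0.8],
    [[-0.13,-0.08,0],[0,0,0],0.8],
    [[-0.13,-0.08,0],[0,0,0],0.8],
    [[-0.13,-0.08,0],[0,0,0],0.8]
  ]
}}

```text
time_s: 32.3
position: [429.2, 130.8, 278.7]
tcp_rot: [0.706, -0.0, 0.708, -0.0]
ft_force: [0.1, 0.1, 0.1]
finger_gap: 0.796
```

```bash
python3 -c "
from h import *
c=shot('wrist','w26');s=shot('side','s26');P=pose()[0];print(P)
for z in (181,184,187): print(z,polar(c,[430.7,211.5],z))
t=shot('top');print('timer,roll shift check vs start:')
t0=cv2.imread('pics/top0.png')
for n,(u,v) in dict(timer=(189,230),roll=(318,274)).items():
    w=t0[v-18:v+18,u-18:u+18];r=cv2.matchTemplate(t['color'][v-30:v+30,u-30:u+30],w,cv2.TM_CCOEFF_NORMED);m=cv2.minMaxLoc(r);print(n,np.array(m[3])-12,round(m[1],3))
u=proj(s,[432,210,140]).astype(int);b=s['color'][u[1]-50:u[1]+50,u[0]-66:u[0]+66]
u=proj(c,[431,211,184]).astype(int);v0=max(u[1]-110,0);d=c['color'][v0:v0+220,u[0]-146:u[0]+146]
cv2.imwrite('pics/c26.png',np.hstack([cv2.resize(b,(400,300),interpolation=2),cv2.resize(d,(400,300))]))
"
```

```text
[429.17123546 131.36157356 278.3997115 ]
181 (array([431.21, 209.78,  31.44]), 'n', 180, 'med|e|', np.float64(0.29))
184 (array([431.2 , 209.76,  31.11]), 'n', 180, 'med|e|', np.float64(0.15))
187 (array([431.17, 209.74,  30.76]), 'n', 180, 'med|e|', np.float64(0.26))
timer,roll shift check vs start:
timer [0 0] 0.999
roll [0 0] 0.998
```

```bash
python3 -c "
from h import *
s=shot('side')
print(s['extrinsics'].shape)
for z in (62,90,128,178,184,193,214,223): print(z,proj(s,[431,211,z]).round(1),proj(s,[401,211,z]).round(1),proj(s,[461,211,z]).round(1), 'front',proj(s,[431,181,z]).round(1))
g=s['color'].mean(2).astype(int);u=int(proj(s,[431,211,190])[0])
print('col',u);print([(r,int(g[r,u])) for r in range(140,182)])
for r in range(150,180): print(r,g[r,u-18:u+19].tolist())
"
```

```text
(4, 4)
62 [268.6 208.5] [257.6 208.2] [279.5 208.7] front [267.4 213.4]
90 [268.3 199.1] [257.2 198.8] [279.3 199.4] front [267.1 203.9]
128 [267.8 186.2] [256.6 185.9] [279.1 186.4] front [266.6 190.7]
178 [267.3 168.5] [255.8 168.2] [278.8 168.8] front [266.  172.7]
184 [267.2 166.3] [255.7 166. ] [278.7 166.6] front [266.  170.5]
193 [267.1 163. ] [255.6 162.7] [278.7 163.3] front [265.8 167.2]
214 [266.9 155.3] [255.2 155. ] [278.5 155.6] front [265.6 159.3]
223 [266.8 151.9] [255.1 151.6] [278.5 152.2] front [265.5 155.9]
col 267
[(140, 157), (141, 128), (142, 137), (143, 133), (144, 132), (145, 135), (146, 128), (147, 131), (148, 127), (149, 126), (150, 187), (151, 246), (152, 136), (153, 143), (154, 49), (155, 58), (156, 61), (157, 56), (158, 70), (159, 55), (160, 56), (161, 56), (162, 53), (163, 54), (164, 57), (165, 54), (166, 54), (167, 58), (168, 178), (169, 173), (170, 165), (171, 98), (172, 103), (173, 104), (174, 105), (175, 108), (176, 106), (177, 105), (178, 108), (179, 106), (180, 106), (181, 105)]
150 [145, 140, 148, 146, 147, 149, 146, 146, 144, 145, 146, 145, 144,
[... 4670 characters left out ...]
06, 110, 109, 105, 110, 106, 105, 103, 107, 107, 106, 108, 105, 101, 101, 106, 101, 101, 98, 95, 91, 130, 200, 194, 193, 193, 192, 193, 193]
177 [233, 231, 225, 232, 228, 226, 229, 127, 106, 111, 110, 111, 109, 102, 104, 105, 107, 107, 105, 107, 106, 104, 104, 101, 103, 102, 96, 96, 94, 130, 202, 194, 192, 192, 192, 192, 193]
178 [231, 233, 230, 231, 231, 233, 228, 127, 105, 109, 109, 109, 110, 107, 109, 106, 107, 108, 108, 105, 106, 106, 101, 99, 100, 101, 101, 93, 89, 130, 203, 195, 191, 191, 192, 192, 191]
179 [233, 233, 234, 233, 232, 235, 230, 126, 104, 109, 110, 109, 111, 103, 109, 105, 106, 109, 106, 107, 105, 105, 105, 101, 103, 98, 97, 96, 88, 127, 198, 194, 193, 192, 192, 194, 193]
```

```bash
python3 -c "
from bench import *
o=observe();print(o['time_s'],o['ft_force']);print(close_job())"
```

```text
32.5 [-0.0937938  -0.29884198 -0.65112757]
the job is handed in; nothing more can be done
None
```

I stacked the fine, medium and coarse sieves and the lid on the pan, in that order. I let go, backed the arm clear of the stack, and handed the job in at 32.5 s; `close_job()` gives no verdict.

**First grasp:** The first close on the fine sieve caught nothing. The real fingertips sit about 40 mm behind the reported TCP, so I measured that offset and grasped lower from then on.

**Seating**

| Part | Measured centre, x, y (mm) | Height, measured / target (mm) |
|---|---|---|
| Fine | (432.2, 211.2) | rim about 90–92 / 90 |
| Medium | (431.2, 211.4) | rim about 127.5 / 128 |
| Coarse | (430.5, 211.4) | rim about 177 / 178 |
| Lid | (431.2, 209.8), wrist view | disc top about 184 / 184, side view |

- **Centring:** each centre is within about 2 mm of the part below, against a limit of 5 mm.
- **Lid contact:** the lid met the coarse sieve's rim at the expected height, with about 12 N.
- **Level:** the lid's outline looks level in the side view. I did not measure tilt on the sieves beyond their looking straight in the pictures.

**Bystanders:** template matching in the top view showed no shift of the timer or the label roll, with scores of 0.999 and 0.998.

**One check disagreed:** the last wrist-camera fit gave the lid a radius of 31.1 mm instead of 30, which could mean it sits 9 mm too high. The side view (disc edge and knob top) and the contact height both put it home, so I took the fit as unreliable. I could not look at the final close-up because the 16-picture limit was reached.

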